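Dock a phone board in the test dock

ROBOT

A 7-joint arm with a two-finger parallel gripper is mounted at the origin on the work surface. World frame = base frame: x ahead of the robot, y to its left, z up, the work surface at z = 0. Lengths are in m, angles in rad, forces in N, time in s.
With the tool pointing down it reaches from about 0.425 to 0.925 m from the base axis. Payload 6.8 kg.
Tool frame: the origin (TCP) lies on the centre line of the jaws, within the pads' length; the fingertips stand 8 mm ahead of it and the grasp point (between the pads) lies 11 mm behind it (r.finger_overhang is the distance from the TCP to the fingertips, in m); x points along the fingers, z is the direction in which the jaws open and shut, and the axes are right-handed (so a half turn about x gives the same grasp; the last joint's range is limited). The gripper opens to 85 mm and grips with 20 to 120 N. Pads are 22 mm wide; open, the fingers measure 114 mm over their backs; the gripper's body (76 mm by 85 mm) begins 54 mm behind the grasp point. The pads swing forward as they close: fully open they stand 13 mm farther back than shut.
Start: joints at [1.047, 0.477, 0.022, 1.555, -0.011, 1.109, -0.083], TCP at [0.273, -0.617, 0.239] pointing down, gripper open.
Joint ranges: [-2.96, 2.96], [-0.34, 2.1], [-1.41, 1.46], [0.24, 2.44], [-1.37, 4.51], [0.17, 1.92], [-2.96, 2.96]. Speed limits (rad/s): [2.39, 2.39, 3.14, 3.14, 3.14, 3.14, 3.14].

INTERFACE

Orientations are given as a rotation vector (axis times angle).
In Python, from bench import r gives the robot as it stands. The module is installed in compiled form; this text tells all that it offers.
- The arm moves only by the tool play_rows, never from a script. Its argument "plan" is a list of rows, each a list of 5 numbers: the opening, from -1 (shut) to 1 (fully open), then the shift along the world's x, y, z in m, then the turn about the world's z in rad. A call has 1 to 10 rows; each row is the pose to reach, as a shift and turn from the pose commanded when the call began; what a row does not reach only later rows make up. A row lasts 1/10 s, in which the tool goes at most 50 mm and 8.59 degrees, less where a joint would pass 70% of its speed; a pose out of reach is approached as far as the arm can. A call with a gripper value outside its range is refused whole. The fingers move at their own pace and stop on an object; "force" is the grip in N (left out, the last holds). Time passes only in rows, so rows that repeat a pose let the fingers close. It gives the time, the measured TCP pose, the force and the opening at its end, in the units of the state.
- r.get_obs(): the state, without advancing time (a new reading comes with each control period).
- r.grab_frame(name): name is "scene" or "top"; returns a dict with "pixels" (384x512x3 uint8, blue, green, red), "z_map" (384x512 float32, m along the optical axis (not along the pixel's ray), 0 where there is no reading), "vfov" (degrees; the focal length in pixels is half the picture's height over the tangent of half this angle, whatever the lens; pixels are square), "cx", "cy" (the principal point, pixels), "D" ([k1, k2, p1, p2, k3] as OpenCV has them; the pictures are not rectified), "R" (3x3) and "t" (3): a world point X has camera coordinates R X + t. Camera axes: x right, y down, z forward; pixel columns grow to the right and rows downward; lengths in m; the calibration is good to about 2 mm. A picture is of the moment at which its call begins.
- r.hand_in(): hands the job in, once; it reports no verdict.
Trained networks look in a picture, given as the dict that the camera call returned (one of the last four; its "shot" number tells which), for a name from the list of things; names that differ only in an ending like _2 or _b are one class to them, and where a whole thing is asked for, a point or a joint stands for the part that bears it (a point fixed in the world has none). Each returns a list of dicts, best first, with "conf" (0 to 1); they miss things now and then, are a little off and sometimes report something else, mostly with a low value. They report only what shows in the picture. A call takes as long as a camera call.
- r.outline_of(picture, label): "mask" (384x512 bool, what is visible of it) and "bbox" ([left, top, right, bottom] as shares, 0 to 1, of the picture: columns of its width, rows of its height, round what is visible of it).
- r.pinpoint(picture, label): "position" ([column, row] as shares, 0 to 1, of the picture: columns of its width, rows of its height: a listed point, or the origin of a listed thing).
The state is a dict: "clock": time; "joints": joint angles; "qvel": joint speeds; "tau": joint torques, N m; "tcp_pos": TCP position; "orientation": TCP orientation; "contact_force": force on the tool from outside, world axes, zero at the start; "moment": the same for the moment, N m; "grip_width": finger opening in m.
Only numpy, scipy, OpenCV 4.12 (cv2) and the standard library are available. Lean on these libraries where they do the work, as an engineer would, in place of code of your own. Each camera call takes 0.05 s, during which the arm holds its last target.

TASK

Dock the phone board for testing, only pushing with closed fingertips and gripping nothing: first push the red knob of the ejector cam's lever round, outwards over the open side of the dock, until the lever points straight forward and the cam's low side squarely faces the carriage's follower pad. Only then push the carriage gently forward by its upright rear plate until it is fully home in the test head. Leave the cam at its low point, and do not disturb the jar, the memory module or the screwdriver.

Things in the scene. Friction and masses are not known exactly. Their poses are not given: they have to be found in the camera images.
- dock: Board test dock, fixed on the bench: white base plate 230 x 170 mm, top 16 mm up. Origin on the bench near its middle; x = forward (the way the carriage is pushed, about away from the robot), y = left. At the forward end a grey test head (x 58 to 98, y -20 to 60 mm, top 52 mm up) with the socket; behind it the blue carriage; at the right the ejector cam.
- cam_angle (a joint): Cam angle, rad. 0 (stop): lever and high point point straight back (dock -x) at the follower; grows counter-clockwise seen from above, the knob swinging out over the dock's right side (-y); 3.14: lever straight forward (+x), low point squarely facing the follower (within 0.3 rad is good); stop at 3.45. Friction: 3 to 4 N at the knob turns it, it stays where left. Starts at 0.05 to 0.6.
- red_knob (a point): Upright red plastic knob at the lever's end, a cylinder 18 mm in diameter from 44 to 74 mm above the bench, origin at its middle (59 mm up), on an axis 62 mm from the cam's pivot. It turns with the cam. Lever bar below it: 12 mm wide, 39 to 44 mm above the bench, passing over the carriage's plate (top 36 mm; highest part of the board 44 mm).
- carriage_travel (a joint): Carriage travel (m) along dock x, positive forward. 0: its brass follower pad would touch the cam's high point; 0.020: fully home at the end stop in the test head (0.0185 or more counts). With the cam at angle a it can reach only 0.011 x (1 - cos a). About 3 N friction, no spring, stays where left. Starts between -0.010 and -0.003.
- push_plate (a point): Upright blue push plate at the carriage's rear, 60 mm wide, 5 mm thick, from 36 to 66 mm above the bench. Origin at the centre of its rear face (51 mm up), which looks back (dock -x) and is pushed forward. It moves with the carriage. Behind it there is only a rod end block 29 mm high, 29 to 41 mm farther back at carriage travel 0.
- follower_face (a point): Centre of the flat brass follower pad's front face on the carriage (34 mm wide, 12 mm high, 30 mm above the bench), in line with the cam's pivot. Moves with the carriage.
- flux_jar: Loose amber jar with white cap, 44 mm in diameter, 40 mm high, on the bench to the right of the dock; origin at the centre of its underside. Not to be disturbed.
- memory_module: Loose green memory module, 68 x 30 x 5 mm, lying on the bench to the left of the dock; origin at the centre of its underside. Not to be disturbed.
- screwdriver: Loose screwdriver with green handle, 160 mm long, 26 mm thick, lying on the bench to the left of the memory module, along the dock's x axis roughly; origin at its middle on the bench. Not to be disturbed.
- cam: The ejector cam: dark steel disc 54 mm across, 14 mm thick (24 to 38 mm above the bench), mounted 11 mm off-centre, lever on top. Origin on its vertical pivot axis, 16 mm above the bench, 30 mm forward and 55 mm right of the dock's origin. Its -x axis points along the lever to the knob and to the high point (rim 38 mm from the pivot, red dot; the low point opposite is 16 mm from it).
- carriage: The sliding carriage on two guide rods: blue anodised plate 100 x 84 mm, top 36 mm above the bench, with a black nest and the phone board clipped on it. Axes as the dock's; at travel 0 its origin is the dock's origin. An arm at its right carries the brass follower pad that faces the cam.
- cam_high (a point): The cam's high point: the rim point farthest from the pivot, at the disc's top edge, 38 mm above the bench. It turns with the cam.

How it is judged:
On the way, in this order (a step that is already met when the one before it is completed fails the run):
1. the cam is turned to its low point (within 0.3 rad) with the carriage still back (value of joint cam_angle above 2.84 rad and value of joint carriage_travel below 0 m), for 0.2 s.
2. the carriage is pushed fully home (value of joint carriage_travel above 0.0185 m), for 0.2 s.
At the end, for the whole second after the job is handed in: The cam stands at its low point (joint above 2.84 rad), the carriage is home and at rest (within 1.5 mm of its end stop), and the jar, module and screwdriver are within 10 mm of where they were (value of joint cam_angle above 2.84 rad and value of joint carriage_travel above 0.0185 m and velocity of joint carriage_travel between -0.005 and 0.005 m/s and distance of each of flux_jar, memory_module, screwdriver from where it was at the start of the episode below 0.01 m); the robot touches nothing.
It fails at once if the carriage is pushed up to or against the cam before the cam is at its low point (value of joint cam_angle below 2.75 rad and value of joint carriage_travel above -0.001 m).
It fails at once if the cam's knob or lever is pinched or forced (over 30 N) (contact force between the fingers and cam above 30 N).
It fails at once if the carriage is pinched or rammed (over 36 N) (contact force between the fingers and carriage above 36 N).
It fails at once if the jar, the memory module or the screwdriver is knocked, lifted or carried (10 mm) (distance of any of flux_jar, memory_module, screwdriver from where it was at the start of the episode above 0.01 m).
It also fails if it takes over 54 s, if anything falls off the work surface, if the arm or the gripper's body presses on something with over 40 N, if the wrist force passes 120 N, or if a joint passes its speed limit or range.

## Working session

There is one attempt and no reset: what is moved stays moved. The work goes in short steps, Python scripts to look and compute and a tool call to move; the robot and the scene stay as the last step left them, time stands still between calls to the robot, and variables do not carry over. Pictures are saved under pics/ and viewed, and the job is handed in when it is done.

Besides the shell and the picture viewer there is one more tool, called after "Emit:" as name(argument=value, ...), one argument or row to a line, values as JSON. play_rows: Moves the arm, as the interface text tells. Its arguments: {"type":"object","properties":{"plan":{"type":"array","items":{"type":"array","items":{"type":"number"}}},"force":{"type":"number"}},"required":["plan"]}

```bash
mkdir -p pics
cat > h.py <<'E'
import numpy as np, cv2
from bench import r
def K(f):
    h=f["pixels"].shape[0]; fl=h/2/np.tan(np.radians(f["vfov"])/2)
    return np.array([[fl,0,f["cx"]],[0,fl,f["cy"]],[0,0,1.]])
def ray(f,u,v):
    p=cv2.undistortPoints(np.array([[[u,v]]],float),K(f),np.array(f["D"],float))[0,0]
    R=np.array(f["R"]);t=np.array(f["t"]); return -R.T@t, R.T@np.array([p[0],p[1],1.])
def at_z(f,u,v,z):
    c,d=ray(f,u,v); return c+d*(z-c[2])/d[2]
def at_depth(f,u,v):
    c,d=ray(f,u,v); return c+d*float(f["z_map"][int(round(v)),int(round(u))])
def proj(f,X):
    R=np.array(f["R"]);t=np.array(f["t"])
    return cv2.projectPoints(np.array(X,float).reshape(-1,1,3),cv2.Rodrigues(R)[0],t,K(f),np.array(f["D"],float))[0].reshape(-1,2)
def pin(f,l):
    o=r.pinpoint(f,l); return [(p["conf"],p["position"][0]*512,p["position"][1]*384) for p in o]
Z=dict(dock=0,red_knob=.059,push_plate=.051,follower_face=.03,cam=.016,cam_high=.038,carriage=0,flux_jar=0,memory_module=0,screwdriver=0)
E
cat > look.py <<'E'
from h import *
import sys
tag=sys.argv[1]
s=r.get_obs(); print(s["clock"],s["tcp_pos"],s["orientation"],s["contact_force"],s["grip_width"])
for n in ("scene","top"):
    f=r.grab_frame(n); cv2.imwrite(f"pics/{tag}_{n}.png",f["pixels"])
    print(n,-np.array(f["R"]).T@np.array(f["t"]))
    for l,z in Z.items():
        for c,u,v in pin(f,l)[:1]: print(l,round(c,2),round(u),round(v),at_z(f,u,v,z).round(4))
E
python3 look.py a; python3 -c "from bench import r;print(r.finger_overhang)"
```

```text
0.0 [ 0.27238952 -0.61696833  0.23832136] [ 0.8986861   1.37930876 -0.89721227] [-0.46253172 -0.82699414  0.71235967] 0.08529253627439799
scene [1.09210161 0.32614708 0.60823777]
dock 0.69 263 201 [0.5424 0.0324 0.    ]
red_knob 0.48 236 194 [0.6073 0.0041 0.059 ]
push_plate 0.83 289 168 [0.4682 0.0545 0.051 ]
follower_face 0.36 197 168 [ 0.5535 -0.1341  0.03  ]
cam 0.57 238 196 [ 0.5711 -0.0147  0.016 ]
cam_high 0.85 239 175 [ 0.5336 -0.0347  0.038 ]
carriage 0.88 266 197 [0.5276 0.0324 0.    ]
flux_jar 0.73 196 167 [ 0.5245 -0.1636  0.    ]
memory_module 0.93 322 228 [0.5519 0.1769 0.    ]
screwdriver 0.79 366 231 [0.5122 0.2587 0.    ]
top [0.49995058 0.03702557 0.88534466]
dock 0.91 270 212 [0.5325 0.0374 0.    ]
red_knob 0.59 310 219 [ 0.5162 -0.0461  0.059 ]
push_plate 0.58 264 241 [0.4693 0.0512 0.051 ]
follower_face 0.69 293 214 [ 0.5283 -0.0129  0.03  ]
cam 0.74 296 196 [ 0.568  -0.0204  0.016 ]
cam_high 0.92 304 212 [ 0.5304 -0.0346  0.038 ]
flux_jar 0.7 357 216 [ 0.5227 -0.1594  0.    ]
memory_module 0.87 208 199 [0.564 0.181 0.   ]
screwdriver 0.91 172 220 [0.5155 0.2643 0.    ]
0.008
```

```bash
python3 -c "
import cv2
a=cv2.imread('pics/a_top.png')[120:300,130:400];cv2.imwrite('pics/a_topz.png',cv2.resize(a,None,fx=2.9,fy=2.9,interpolation=2))
a=cv2.imread('pics/a_scene.png')[100:280,150:420];cv2.imwrite('pics/a_scenez.png',cv2.resize(a,None,fx=2.9,fy=2.9,interpolation=2))"
```

```text
(no output)
```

View pics/a_topz.png

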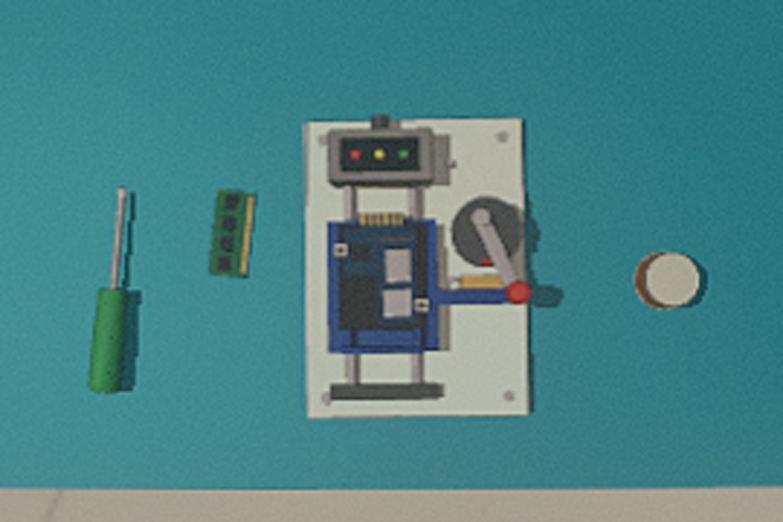

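View pics/a_scenez.png

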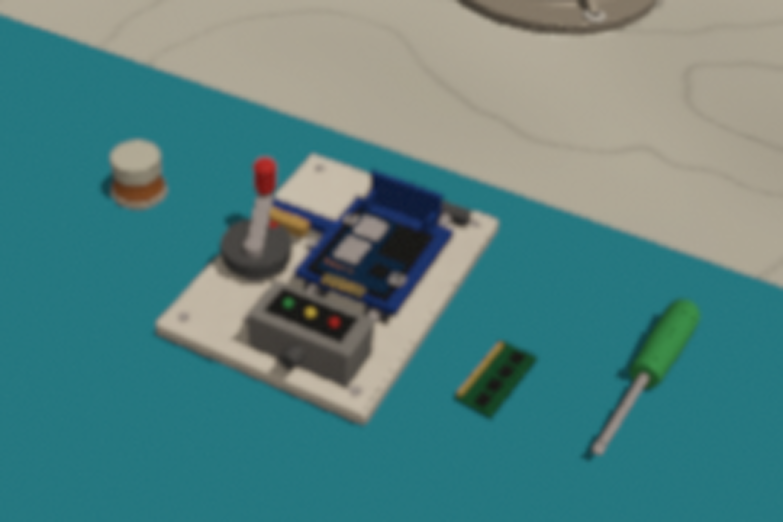

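```bash
cat > geo.py <<'E'
from h import *
f=r.grab_frame("top")
c=lambda u,v:(130+u/2.9,120+v/2.9)
for n,p in dict(FL=(305,120),FR=(522,119),BR=(529,412),BL=(308,416)).items(): print(n,at_z(f,*c(*p),.016).round(4))
print('pivot',at_z(f,*c(482,216),.045).round(4))
for n in ("top","scene"):
    f=r.grab_frame(n); b,g,rr=[f["pixels"][...,i].astype(int) for i in range(3)]
    m=((rr>110)&(rr>2.2*g)&(rr>2.2*b)).astype(np.uint8)
    k,l,st,ce=cv2.connectedComponentsWithStats(m)
    for i in range(1,k):
        if st[i,4]>5: print(n,st[i],ce[i].round(1),at_z(f,*ce[i],.074 if n=="top" else .059).round(4))
    for q in ("push_plate","carriage","red_knob"):
        o=r.outline_of(f,q)
        if o: 
            ys,xs=np.nonzero(o[0]["mask"]); 
            P=np.array([at_depth(f,x,y) for x,y in zip(xs,ys) if f["z_map"][y,x]>0])
            print(n,q,o[0]["conf"],len(P),np.percentile(P,[2,50,98],axis=0).round(4).tolist())
            if n=="top" and q=="push_plate" or q=="carriage":
                hi=P[P[:,2]>.055]; print(len(hi), hi.min(0) if len(hi) else 0,np.median(hi,0) if len(hi) else 0,hi.max(0) if len(hi) else 0)
E
python3 geo.py
```

```text
FL [0.6483 0.1164 0.016 ]
FR [ 0.6469 -0.053   0.016 ]
BR [ 0.4208 -0.0544  0.016 ]
BL [0.4185 0.1149 0.016 ]
pivot [ 0.569  -0.0188  0.045 ]
top [251 172   3   2   6] [252.  172.5] [0.6142 0.0755 0.074 ]
top [305 217   8   8  44] [308.3 220.5] [ 0.512  -0.0412  0.074 ]
top push_plate 0.57 2075 [[0.4707, -0.0268, 0.017], [0.5164, 0.0516, 0.0388], [0.5693, 0.0978, 0.0656]]
84 [0.46964554 0.02619367 0.05655556] [0.47192207 0.05468617 0.06558376] [0.47408867 0.08537499 0.06961689]
top carriage 0.85 1997 [[0.4712, -0.0247, 0.0337], [0.5166, 0.0518, 0.039], [0.5691, 0.0975, 0.0658]]
84 [0.46964554 0.02619367 0.05655556] [0.47192207 0.05468617 0.06558376] [0.47408867 0.08537499 0.06961689]
top red_knob 0.6 527 [[0.5109, -0.0449, 0.0354], [0.5554, -0.0248, 0.0391], [0.5835, 0.001, 0.0748]]
scene [256  21   4   4  13] [257.4  22.4] [-0.2472 -0.4358  0.059 ]
scene [238 155   7  12  54] [241.2 159.8] [ 0.5068 -0.0444  0.059 ]
scene [264 210   3   2   6] [265.  210.5] [0.6174 0.0775 0.059 ]
scene push_plate 0.75 1760 [[0.4704, -0.0231, 0.0233], [0.5152, 0.0551, 0.0402], [0.5677, 0.0973, 0.0646]]
scene carriage 0.68 1800 [[0.4702, -0.0232, 0.019], [0.5171, 0.0555, 0.0402], [0.5677, 0.0974, 0.0649]]
132 [0.46766902 0.02730327 0.05505297] [0.47247847 0.05711152 0.0625693 ] [0.47551203 0.08649239 0.06820642]
scene red_knob 0.87 548 [[0.5031, -0.0659, 0.0016], [0.5547, -0.0266, 0.0398], [0.5832, 0.0021, 0.0734]]
```

Run:
```python
from h import *
s=r.get_obs()
R=cv2.Rodrigues(np.array(s["orientation"],float))[0]; print(R.round(3)); print(s["clock"],s["joints"])
for ax in (1,2): print(np.degrees(np.arctan2(R[1,ax],R[0,ax])))
```

```text
[[ 0.     0.915  0.404]
 [ 0.     0.404 -0.915]
 [-1.     0.     0.   ]]
1.55 [ 1.04689134  0.47699854  0.02243992  1.55540588 -0.01153308  1.10930697
 -0.08308387]
23.82070635097025
-66.17929366111326
```

Emit:
play_rows(
  plan=[
    [-1,0.05,0.05,0,0],
    [-1,0.08,0.1,0,0],
    [-1,0.11,0.15,0,0],
    [-1,0.13,0.2,0,0],
    [-1,0.15,0.25,0,0],
    [-1,0.17,0.3,0,0],
    [-1,0.18,0.35,0,0],
    [-1,0.19,0.4,0,0],
    [-1,0.2,0.45,0,0],
    [-1,0.2,0.45,0,0],
  ],
  force=30,
)

```text
clock: 2.55
tcp_pos: [0.4729, -0.1659, 0.2397]
orientation: [0.898, 1.377, -0.898]
contact_force: [0.8, -0.4, 0.1]
grip_width: -0.0002
```

Run:
```python
from h import *
s=r.get_obs(); print(s["joints"].round(3) if hasattr(s["joints"],'round') else s["joints"])
f=r.grab_frame("scene"); cv2.imwrite("pics/b.png",cv2.resize(f["pixels"][0:300,100:400],None,fx=2,fy=2))
f=r.grab_frame("top"); cv2.imwrite("pics/bt.png",cv2.resize(f["pixels"][80:320,130:430],None,fx=2,fy=2))
```

```text
[ 0.393  0.201 -0.206  1.952  0.049  0.992 -0.99 ]
```

View pics/b.png

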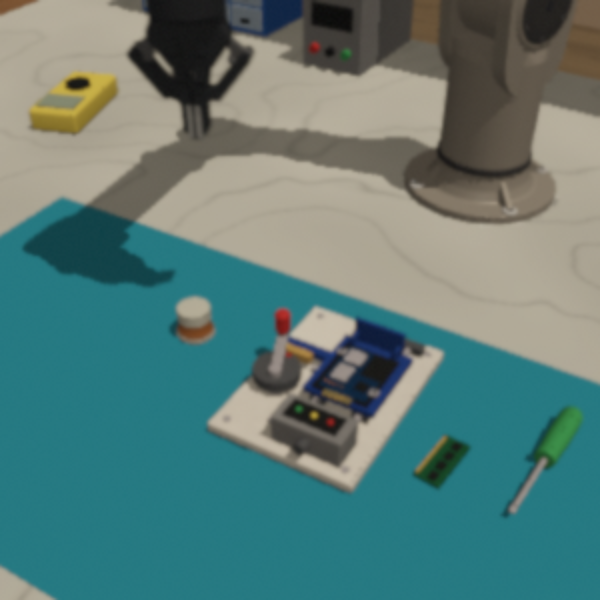

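View pics/bt.png

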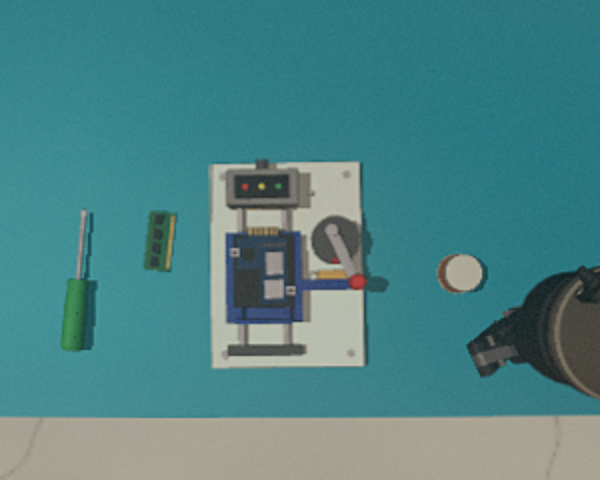

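Emit:
play_rows(
  plan=[
    [-1,0.008,0.05,0,0],
    [-1,0.016,0.1,0,0],
    [-1,0.025,0.15,0,0],
    [-1,0.0255,0.1575,0,0],
    [-1,0.0255,0.1575,-0.04,0],
    [-1,0.0255,0.1575,-0.08,0],
    [-1,0.0255,0.1575,-0.12,0],
    [-1,0.0255,0.1575,-0.12,0],
  ],
)

```text
clock: 3.45
tcp_pos: [0.4943, -0.0115, 0.1151]
orientation: [0.894, 1.385, -0.904]
contact_force: [-1.0, -0.0, 0.1]
grip_width: 0.0002
```

```bash
cat > snap.py <<'E'
from h import *
import sys
s=r.get_obs(); print(s["clock"],s["tcp_pos"],s["contact_force"],s["joints"])
f=r.grab_frame("scene"); a=f["pixels"][90:260,150:376]
g=r.grab_frame("top"); b=g["pixels"][140:310,210:380]
h=340
cv2.imwrite("pics/%s.png"%sys.argv[1],np.hstack([cv2.resize(a,(452,h)),cv2.resize(b,(340,h))]))
E
python3 snap.py c
```

```text
3.45 [ 0.49432789 -0.01152977  0.11511213] [-0.98247495 -0.03573032  0.10498015] [ 0.14035518  0.37163927 -0.2913057   2.06813034  0.15584771  0.7317477
 -1.40492159]
```

View pics/c.png

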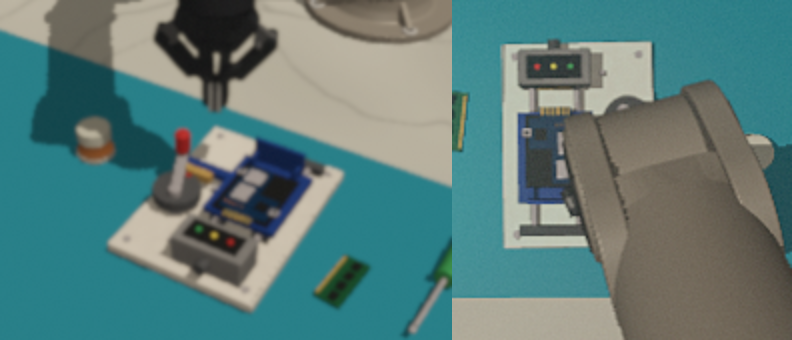

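Emit:
play_rows(
  plan=[
    [-1,0,0,-0.02,0],
    [-1,0,0,-0.04,0],
    [-1,0,0,-0.056,0],
    [-1,0,0,-0.056,0],
    [-1,0,0,-0.056,0],
  ],
)

```text
clock: 4.05
tcp_pos: [0.4997, -0.0105, 0.0653]
orientation: [0.899, 1.375, -0.896]
contact_force: [1.2, 1.1, -0.8]
grip_width: 0.0003
```

```bash
python3 snap.py d
```

```text
4.05 [ 0.49965083 -0.01048154  0.06525041] [ 1.15530797  1.0788383  -0.78631812] [ 0.11465429  0.45548424 -0.26647596  2.09401967  0.2035783   0.61296562
 -1.44814311]
```

View pics/d.png

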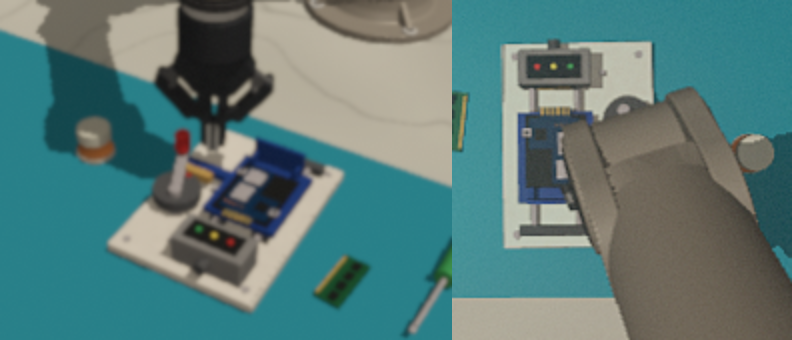

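```bash
cat > path.py <<'E'
import numpy as np,sys
def P(a,d=.022,piv=(.568,-.019)):
    return np.array([piv[0]-.062*np.cos(a)-d*np.sin(a), piv[1]-.062*np.sin(a)+d*np.cos(a)])
if __name__=="__main__":
    x0,y0,psi0=map(float,sys.argv[1:4])  # commanded now
    for a in map(float,sys.argv[4:]):
        p=P(a); print(a,[-1,*(p-[x0,y0]).round(4).tolist(),0,round(a-psi0,3)], p.round(4))
E
python3 path.py .4979 -.0095 .384 .384 .45 .55 .65 .75 .85 .95 1.05 1.15
```

```text
0.384 [-1, 0.0044, -0.0123, 0, 0.0] [ 0.5023 -0.0218]
0.45 [-1, 0.0047, -0.0167, 0, 0.066] [ 0.5026 -0.0262]
0.55 [-1, 0.0057, -0.0232, 0, 0.166] [ 0.5036 -0.0327]
0.65 [-1, 0.0074, -0.0295, 0, 0.266] [ 0.5053 -0.039 ]
0.75 [-1, 0.0097, -0.0357, 0, 0.366] [ 0.5076 -0.0452]
0.85 [-1, 0.0127, -0.0416, 0, 0.466] [ 0.5106 -0.0511]
0.95 [-1, 0.0161, -0.0471, 0, 0.566] [ 0.514  -0.0566]
1.05 [-1, 0.0202, -0.0523, 0, 0.666] [ 0.5181 -0.0618]
1.15 [-1, 0.0247, -0.0571, 0, 0.766] [ 0.5226 -0.0666]
```

Emit:
play_rows(
  plan=[
    [-1,0.002,-0.006,0,0],
    [-1,0.0044,-0.0123,0,0],
    [-1,0.0047,-0.0167,0,0.066],
    [-1,0.0057,-0.0232,0,0.166],
    [-1,0.0074,-0.0295,0,0.266],
    [-1,0.0097,-0.0357,0,0.366],
    [-1,0.0127,-0.0416,0,0.466],
    [-1,0.0127,-0.0416,0,0.466],
  ],
)

```text
clock: 4.95
tcp_pos: [0.5112, -0.0528, 0.0635]
orientation: [0.54, 1.502, -0.539]
contact_force: [0.1, 0.7, 0.4]
grip_width: 0.0001
```

```bash
python3 snap.py e
```

```text
4.95 [ 0.51121433 -0.05275877  0.06350143] [0.10300122 0.74051602 0.43070753] [ 0.28720942  0.49043923 -0.37714515  2.05454654  0.29152916  0.64639867
 -0.97356259]
```

View pics/e.png

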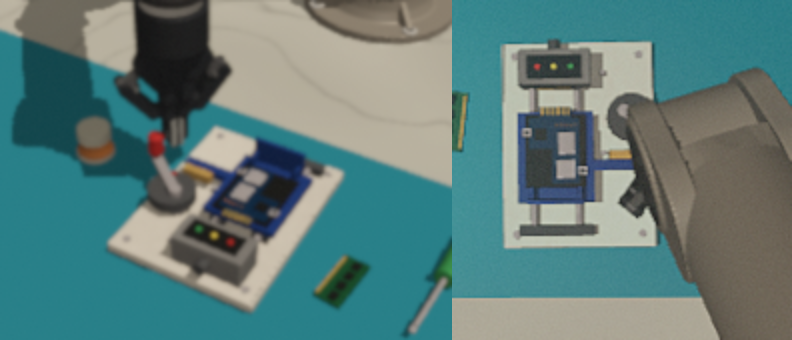

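```bash
python3 path.py .5106 -.0511 .85 .95 1.05 1.15 1.25 1.35 1.45 1.55 1.65 1.75
cat > knob.py <<'E'
from h import *
f=r.grab_frame("scene"); b,g,rr=[f["pixels"][...,i].astype(int) for i in range(3)]
m=((rr>110)&(rr>2.2*g)&(rr>2.2*b)).astype(np.uint8)
k,l,st,ce=cv2.connectedComponentsWithStats(m)
for i in range(1,k):
    if st[i,4]>20:
        p=at_z(f,*ce[i],.062); print(st[i],ce[i].round(1),p.round(4),'angle',np.arctan2(-.019-p[1],.568-p[0])%6.283, 'rad',np.hypot(-.019-p[1],.568-p[0]))
E
python3 knob.py
```

```text
0.95 [-1, 0.0034, -0.0055, 0, 0.1] [ 0.514  -0.0566]
1.05 [-1, 0.0075, -0.0107, 0, 0.2] [ 0.5181 -0.0618]
1.15 [-1, 0.012, -0.0155, 0, 0.3] [ 0.5226 -0.0666]
1.25 [-1, 0.017, -0.0198, 0, 0.4] [ 0.5276 -0.0709]
1.35 [-1, 0.0224, -0.0236, 0, 0.5] [ 0.533  -0.0747]
1.45 [-1, 0.0281, -0.0268, 0, 0.6] [ 0.5387 -0.0779]
1.55 [-1, 0.0341, -0.0294, 0, 0.7] [ 0.5447 -0.0805]
1.65 [-1, 0.0404, -0.0314, 0, 0.8] [ 0.551  -0.0825]
1.75 [-1, 0.0468, -0.0328, 0, 0.9] [ 0.5574 -0.0839]
[225 156   7  12  63] [227.9 161. ] [ 0.5287 -0.0654  0.062 ] angle 0.8679738250095496 rad 0.060777157427992494
```

Emit:
play_rows(
  plan=[
    [-1,0.0034,-0.0055,0,0.1],
    [-1,0.0075,-0.0107,0,0.2],
    [-1,0.012,-0.0155,0,0.3],
    [-1,0.017,-0.0198,0,0.4],
    [-1,0.0224,-0.0236,0,0.5],
    [-1,0.0281,-0.0268,0,0.6],
    [-1,0.0341,-0.0294,0,0.7],
    [-1,0.0404,-0.0314,0,0.8],
    [-1,0.0468,-0.0328,0,0.9],
    [-1,0.0468,-0.0328,0,0.9],
  ],
)

```text
clock: 6.1
tcp_pos: [0.5572, -0.0848, 0.0629]
orientation: [-0.165, 1.566, 0.165]
contact_force: [-0.5, 0.4, 1.0]
grip_width: -0.0004
```

```bash
python3 snap.py f; python3 knob.py;python3 path.py .5574 -.0839 1.75 1.85 1.95 2.05 2.15 2.25 2.35 2.45 2.55 2.65
```

```text
6.1 [ 0.55721504 -0.08482043  0.06290512] [-0.50231523  0.43550678  0.9740245 ] [ 0.48828748  0.59582845 -0.58245232  1.92688304  0.46613068  0.75691601
 -0.15177768]
[207 166   7  13  74] [210.3 171.4] [ 0.5776 -0.0784  0.062 ] angle 1.730177524619511 rad 0.06021218115353844
1.85 [-1, 0.0065, -0.0008, 0, 0.1] [ 0.5639 -0.0847]
1.95 [-1, 0.0131, -0.0008, 0, 0.2] [ 0.5705 -0.0847]
2.05 [-1, 0.0197, -0.0003, 0, 0.3] [ 0.5771 -0.0842]
2.15 [-1, 0.0261, 0.001, 0, 0.4] [ 0.5835 -0.0829]
2.25 [-1, 0.0324, 0.0028, 0, 0.5] [ 0.5898 -0.0811]
2.35 [-1, 0.0385, 0.0053, 0, 0.6] [ 0.5959 -0.0786]
2.45 [-1, 0.0443, 0.0084, 0, 0.7] [ 0.6017 -0.0755]
2.55 [-1, 0.0498, 0.0121, 0, 0.8] [ 0.6072 -0.0718]
2.65 [-1, 0.0549, 0.0162, 0, 0.9] [ 0.6123 -0.0677]
```

View pics/f.png

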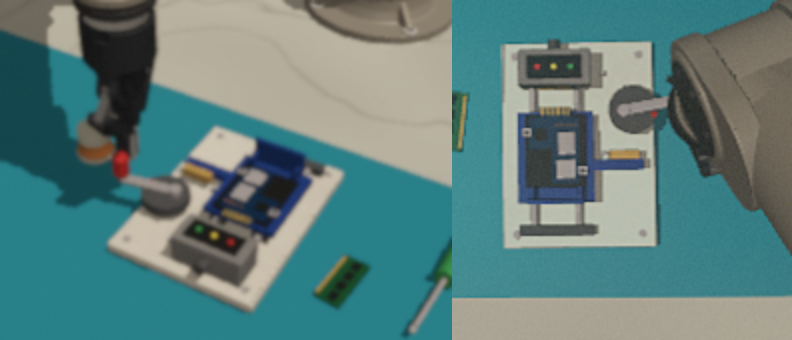

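Emit:
play_rows(
  plan=[
    [-1,0.0065,-0.0008,0,0.1],
    [-1,0.0131,-0.0008,0,0.2],
    [-1,0.0197,-0.0003,0,0.3],
    [-1,0.0261,0.001,0,0.4],
    [-1,0.0324,0.0028,0,0.5],
    [-1,0.0385,0.0053,0,0.6],
    [-1,0.0443,0.0084,0,0.7],
    [-1,0.0498,0.0121,0,0.8],
    [-1,0.0549,0.0162,0,0.9],
    [-1,0.0549,0.0162,0,0.9],
  ],
)

```text
clock: 7.25
tcp_pos: [0.6127, -0.0691, 0.0632]
orientation: [-0.864, 1.393, 0.863]
contact_force: [0.0, -1.4, -0.3]
grip_width: -0.0001
```

```bash
python3 snap.py g; python3 knob.py;python3 path.py .6123 -.0677 2.65 2.75 2.85 2.95 3.05 3.1 3.15 3.2
```

```text
7.25 [ 0.61272901 -0.06912167  0.06319872] [ 0.02503841 -1.36145407 -0.26115676] [ 0.56407536  0.72542609 -0.77447008  1.79026987  0.63821209  0.89509078
  0.60750038]
[208 183   6  12  59] [210.8 188.7] [ 0.6219 -0.0463  0.062 ] angle 2.672602898588449 rad 0.060389358687490825
2.75 [-1, 0.0046, 0.0047, 0, 0.1] [ 0.6169 -0.063 ]
2.85 [-1, 0.0088, 0.0098, 0, 0.2] [ 0.6211 -0.0579]
2.95 [-1, 0.0124, 0.0153, 0, 0.3] [ 0.6247 -0.0524]
3.05 [-1, 0.0154, 0.0211, 0, 0.4] [ 0.6277 -0.0466]
3.1 [-1, 0.0167, 0.0241, 0, 0.45] [ 0.629  -0.0436]
3.15 [-1, 0.0179, 0.0272, 0, 0.5] [ 0.6302 -0.0405]
3.2 [-1, 0.0189, 0.0304, 0, 0.55] [ 0.6312 -0.0373]
```

View pics/g.png

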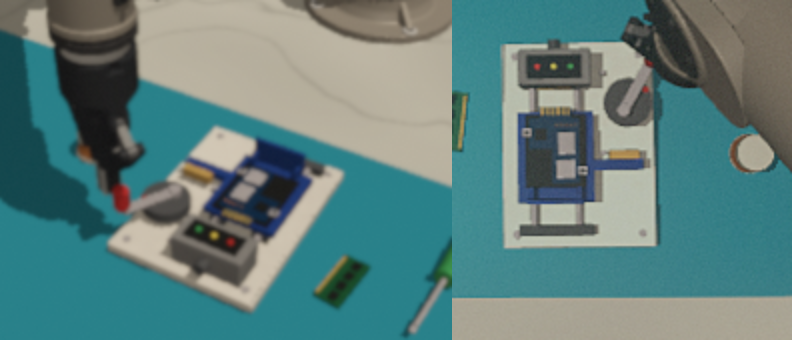

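Emit:
play_rows(
  plan=[
    [-1,0.0046,0.0047,0,0.1],
    [-1,0.0088,0.0098,0,0.2],
    [-1,0.0124,0.0153,0,0.3],
    [-1,0.0154,0.0211,0,0.4],
    [-1,0.0167,0.0241,0,0.45],
    [-1,0.0179,0.0272,0,0.5],
    [-1,0.0179,0.0272,0,0.5],
  ],
)

```text
clock: 8.1
tcp_pos: [0.6311, -0.042, 0.0634]
orientation: [-1.238, 1.19, 1.236]
contact_force: [1.6, -2.8, 0.2]
grip_width: 0.0001
```

```bash
python3 snap.py i; python3 knob.py
```

```text
8.1 [ 0.63112361 -0.04202703  0.06343299] [ 1.5599631  -2.80833095  0.23706416] [ 0.57218302  0.787681   -0.87517641  1.74720846  0.72616609  0.96236389
  1.01059227]
[217 192   8  11  64] [220.4 196.4] [ 0.6308 -0.0167  0.062 ] angle 3.17774764089039 rad 0.06287565656347628
```

View pics/i.png

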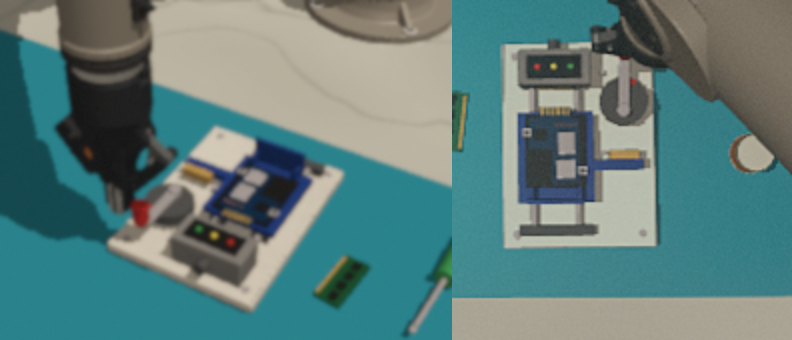

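Emit:
play_rows(
  plan=[
    [-1,0,-0.012,0,0],
    [-1,0,-0.025,0,0],
    [-1,0,-0.025,0.04,0],
    [-1,0,-0.025,0.08,0],
    [-1,-0.03,0,0.1,0],
    [-1,-0.07,0.03,0.1,0],
    [-1,-0.11,0.06,0.1,0],
    [-1,-0.15,0.08,0.1,0],
    [-1,-0.19,0.0965,0.1,0],
    [-1,-0.19,0.0965,0.1,0],
  ],
)

```text
clock: 9.25
tcp_pos: [0.4346, 0.0561, 0.1626]
orientation: [-1.243, 1.193, 1.244]
contact_force: [-0.3, -0.8, 0.9]
grip_width: 0.0
```

```bash
python3 snap.py j; python3 look.py j2|grep -v cam; python3 knob.py
```

```text
9.25 [0.43462822 0.05613871 0.16262308] [-0.26815492 -0.75317379  0.90239326] [ 0.69196378  0.40262744 -1.13544836  2.11764469  0.46957744  0.90782363
  0.90061874]
9.35 [0.43994285 0.05452754 0.16345707] [-1.23983345  1.19071091  1.23807859] [ 0.88974227 -1.23230535  0.17847529] 0.00020400432335944497
scene [1.09210161 0.32614708 0.60823777]
dock 0.86 264 200 [0.5391 0.032  0.    ]
red_knob 0.73 218 194 [ 0.6247 -0.0276  0.059 ]
push_plate 0.69 286 169 [0.4761 0.0521 0.051 ]
follower_face 0.75 245 176 [ 0.5198 -0.026   0.03  ]
carriage 0.57 266 198 [0.5328 0.0337 0.    ]
flux_jar 0.56 199 167 [ 0.5194 -0.1587  0.    ]
memory_module 0.92 323 229 [0.553  0.1783 0.    ]
screwdriver 0.73 372 234 [0.5137 0.2707 0.    ]
top [0.49995058 0.03702557 0.88534466]
dock 0.59 269 215 [0.5259 0.0417 0.    ]
red_knob 0.93 295 166 [ 0.6292 -0.0152  0.059 ]
push_plate 0.56 263 245 [0.4616 0.0538 0.051 ]
follower_face 0.72 297 214 [ 0.5274 -0.02    0.03  ]
carriage 0.94 268 212 [0.5325 0.0426 0.    ]
flux_jar 0.6 262 243 [0.4631 0.058  0.    ]
memory_module 0.77 210 197 [0.5678 0.1762 0.    ]
screwdriver 0.91 168 222 [0.5126 0.2743 0.    ]
[217 190   8  13  78] [220.3 195.4] [ 0.6285 -0.0187  0.062 ] angle 3.1464550983937913 rad 0.06047774382375837
```

View pics/j.png

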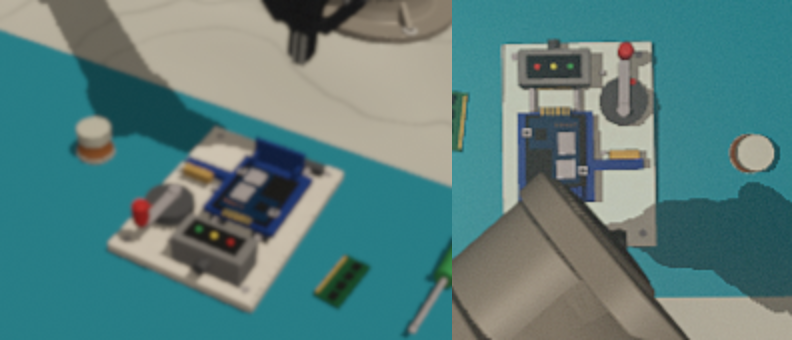

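Emit:
play_rows(
  plan=[
    [-1,0,0,-0.035,0],
    [-1,0,0,-0.07,0],
    [-1,0,0,-0.095,0],
    [-1,0,0,-0.106,0],
    [-1,0,0,-0.106,0],
    [-1,0,0,-0.106,0],
  ],
)

```text
clock: 11.1
tcp_pos: [0.441, 0.0556, 0.0581]
orientation: [-1.239, 1.189, 1.238]
contact_force: [0.2, -0.3, 0.4]
grip_width: 0.0004
```

```bash
python3 snap.py k; python3 -c "
import cv2
from bench import r
f=r.grab_frame('scene');cv2.imwrite('pics/k2.png',cv2.resize(f['pixels'][110:260,200:350],(600,600)))"
```

```text
11.1 [0.44101433 0.0556187  0.05808999] [ 0.17412027 -0.34490757  0.40406028] [ 0.50595833  0.56914486 -0.93862941  2.18647315  0.71279741  0.72716485
  0.68928087]
```

View pics/k2.png

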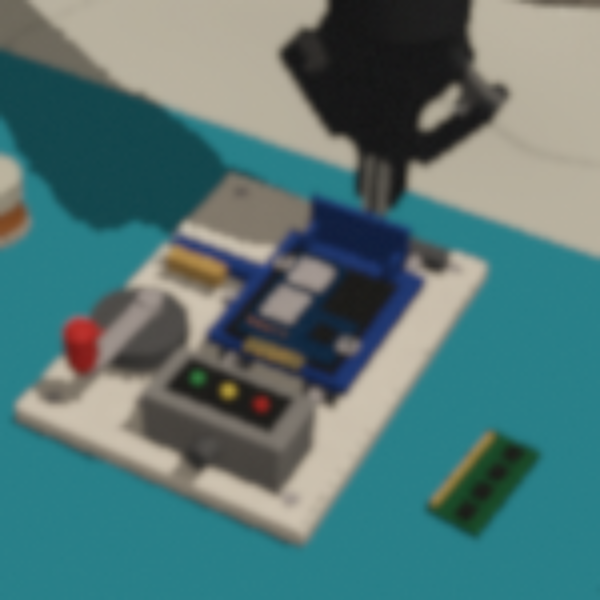

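Emit:
play_rows(
  plan=[
    [-1,0.005,0,0,0],
    [-1,0.01,0,0,0],
    [-1,0.014,0,0,0],
    [-1,0.017,0,0,0],
    [-1,0.02,0,0,0],
    [-1,0.023,0,0,0],
    [-1,0.026,0,0,0],
    [-1,0.029,0,0,0],
    [-1,0.032,0,0,0],
    [-1,0.032,0,0,0],
  ],
)

```text
clock: 12.25
tcp_pos: [0.4729, 0.0552, 0.0572]
orientation: [-1.238, 1.19, 1.238]
contact_force: [-0.6, 0.2, -1.8]
grip_width: 0.0001
```

```bash
python3 -c "
import cv2
from bench import r
print(r.get_obs()['contact_force'])
f=r.grab_frame('scene');cv2.imwrite('pics/l2.png',cv2.resize(f['pixels'][110:260,200:350],(600,600)))"
```

```text
[-0.62545483  0.24571061 -1.78568615]
```

View pics/l2.png

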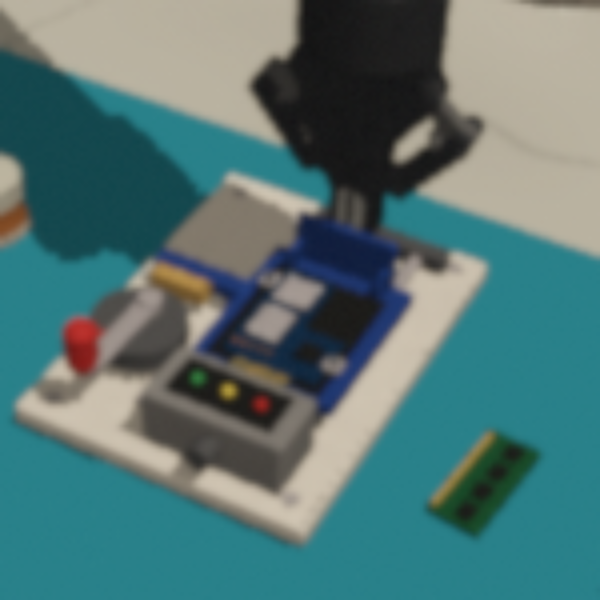

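Emit:
play_rows(
  plan=[
    [-1,0.002,0,0,0],
    [-1,0.004,0,0,0],
    [-1,0.006,0,0,0],
    [-1,0.008,0,0,0],
    [-1,0.008,0,0,0],
  ],
)

```text
clock: 12.8
tcp_pos: [0.4808, 0.0553, 0.0573]
orientation: [-1.239, 1.189, 1.239]
contact_force: [-1.9, -0.9, -1.9]
grip_width: -0.0002
```

Emit:
play_rows(
  plan=[
    [-1,0.001,0,0,0],
    [-1,0.002,0,0,0],
    [-1,0.002,0,0,0],
  ],
)

```text
clock: 13.1
tcp_pos: [0.4813, 0.0552, 0.0572]
orientation: [-1.238, 1.192, 1.24]
contact_force: [-6.8, -0.4, 2.9]
grip_width: -0.0
```

Emit:
play_rows(
  plan=[
    [-1,0.001,0,0,0],
    [-1,0.001,0,0,0],
  ],
)

```text
clock: 13.3
tcp_pos: [0.4814, 0.0552, 0.0571]
orientation: [-1.238, 1.193, 1.241]
contact_force: [-9.2, 0.1, 6.1]
grip_width: -0.0002
```

```bash
python3 knob.py; python3 -c "
import cv2
from bench import r
print(r.get_obs()['contact_force'])
f=r.grab_frame('scene');cv2.imwrite('pics/m2.png',cv2.resize(f['pixels'][110:260,200:350],(600,600)))"
```

```text
[217 190   8  13  79] [220.2 195.5] [ 0.6289 -0.0185  0.062 ] angle 3.1498455168510513 rad 0.060893890624999045
[-8.93139816 -0.23238723  6.22493675]
```

View pics/m2.png

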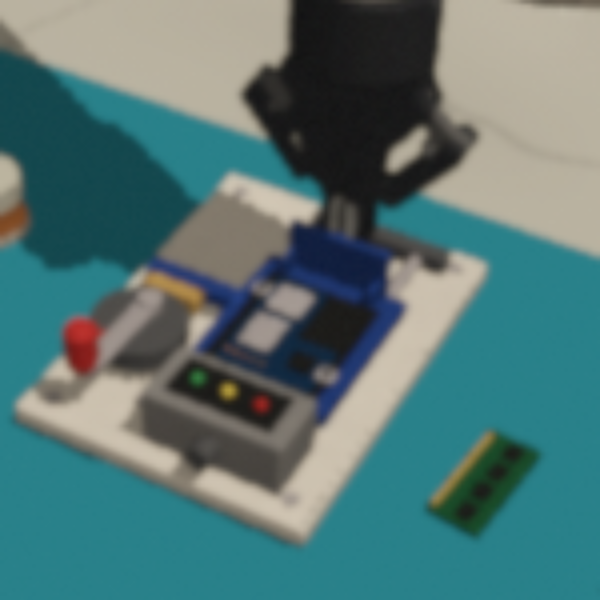

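Emit:
play_rows(
  plan=[
    [-1,0.001,0,0,0],
    [-1,0.001,0,0,0],
    [-1,0.001,0,0,0],
  ],
)

```text
clock: 13.7
tcp_pos: [0.4814, 0.0551, 0.057]
orientation: [-1.238, 1.195, 1.242]
contact_force: [-11.2, -0.3, 7.9]
grip_width: 0.0005
```

Emit:
play_rows(
  plan=[
    [-1,0.001,0,0,0],
    [-1,0.001,0,0,0],
    [-1,0.001,0,0,0],
  ],
)

```text
clock: 14.0
tcp_pos: [0.4815, 0.055, 0.0568]
orientation: [-1.238, 1.196, 1.243]
contact_force: [-14.7, 0.1, 9.9]
grip_width: -0.0002
```

Emit:
play_rows(
  plan=[
    [-1,-0.004,0,0,0],
    [-1,-0.01,0,0,0],
    [-1,-0.03,0,0,0],
    [-1,-0.04,0,0,0],
    [-1,-0.04,0,0.04,0],
    [-1,-0.04,0,0.08,0],
    [-1,-0.04,-0.04,0.12,0],
    [-1,-0.04,-0.09,0.15,0],
    [-1,-0.04,-0.14,0.15,0],
    [-1,-0.04,-0.19,0.15,0],
  ],
)

```text
clock: 15.0
tcp_pos: [0.4466, -0.1242, 0.209]
orientation: [-1.243, 1.189, 1.235]
contact_force: [1.6, -0.0, -0.2]
grip_width: -0.0002
```

Emit:
play_rows(
  plan=[
    [-1,0,-0.05,0,0],
    [-1,0,-0.1,0,0],
    [-1,0,-0.15,0,0],
    [-1,0,-0.15,0,0],
    [-1,0,-0.15,0,0],
  ],
)

```text
clock: 15.5
tcp_pos: [0.4454, -0.2732, 0.2069]
orientation: [-1.237, 1.191, 1.236]
contact_force: [1.1, 0.8, 0.6]
grip_width: 0.0002
```

```bash
python3 geo.py; python3 knob.py; python3 look.py n; python3 -c "
import cv2
a=cv2.imread('pics/n_top.png')[120:300,130:400];cv2.imwrite('pics/n_topz.png',cv2.resize(a,None,fx=2.9,fy=2.9,interpolation=2))"
```

```text
FL [0.6483 0.1164 0.016 ]
FR [ 0.6469 -0.053   0.016 ]
BR [ 0.4208 -0.0544  0.016 ]
BL [0.4185 0.1149 0.016 ]
pivot [ 0.569  -0.0188  0.045 ]
top [293 161   7   8  38] [296.3 164.7] [ 0.6296 -0.018   0.074 ]
top [251 172   3   3   6] [252.2 172.8] [0.6135 0.0752 0.074 ]
top push_plate 0.87 1984 [[0.4952, -0.0274, 0.032], [0.5421, 0.0513, 0.0389], [0.5918, 0.0976, 0.065]]
57 [0.49484529 0.02813569 0.06177936] [0.49695083 0.05559726 0.06586453] [0.49905153 0.08502046 0.06975314]
top carriage 0.95 1898 [[0.4969, -0.0274, 0.0333], [0.5407, 0.0513, 0.039], [0.5909, 0.0955, 0.0653]]
57 [0.49484529 0.02813569 0.06177936] [0.49695083 0.05559726 0.06586453] [0.49905153 0.08502046 0.06975314]
top red_knob 0.76 528 [[0.5574, -0.0408, 0.0355], [0.584, -0.0184, 0.0391], [0.633, 0.0051, 0.0744]]
scene [256  21   4   4  13] [257.4  22.4] [-0.2472 -0.4358  0.059 ]
scene [217 190   8  13  76] [220.4 195.4] [ 0.6257 -0.0204  0.059 ]
scene [264 210   3   2   6] [265.  210.5] [0.6174 0.0775 0.059 ]
scene push_plate 0.67 1601 [[0.4953, -0.0272, 0.032], [0.5361, 0.0551, 0.0409], [0.5848, 0.0974, 0.0652]]

[... 891 characters left out ...]

carriage 0.91 261 204 [0.5527 0.0339 0.    ]
flux_jar 0.71 197 168 [ 0.5249 -0.1584  0.    ]
memory_module 0.62 320 232 [0.5632 0.1764 0.    ]
screwdriver 0.75 369 232 [0.5113 0.2646 0.    ]
top [0.49995058 0.03702557 0.88534466]
dock 0.87 270 213 [0.5314 0.0383 0.    ]
red_knob 0.65 296 165 [ 0.6305 -0.0193  0.059 ]
push_plate 0.59 261 230 [0.4926 0.0583 0.051 ]
follower_face 0.6 300 203 [ 0.5504 -0.028   0.03  ]
cam 0.86 296 195 [ 0.57   -0.0195  0.016 ]
cam_high 0.68 295 180 [ 0.6015 -0.0165  0.038 ]
carriage 0.98 268 201 [0.5582 0.0421 0.    ]
flux_jar 0.79 358 217 [ 0.5209 -0.1608  0.    ]
memory_module 0.72 209 201 [0.5604 0.1791 0.    ]
screwdriver 0.58 170 221 [0.5132 0.2703 0.    ]
```

View pics/n_topz.png

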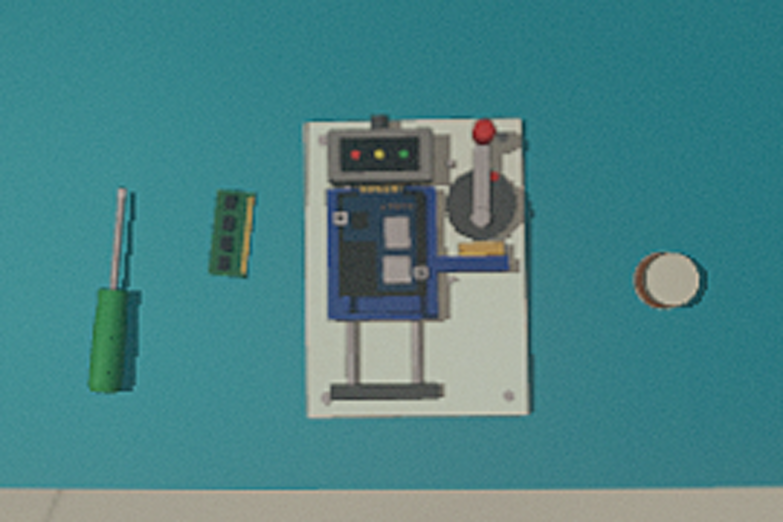

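```bash
python3 -c "
from bench import r
print(r.hand_in())"
```

```text
the job is handed in; nothing more can be done
None
```

I turned the cam to its low point, then pushed the carriage home, using only closed fingertips and gripping nothing. I handed the job in at about 16 s of the 54 s. The hand-in reports no verdict, so the following rests on my own checks.

- **Cam:** I pushed the red knob round over the dock's right side, from about 0.38 rad to about 3.15 rad. I then moved the arm clear before touching the carriage. The last look still showed the lever straight forward, at about 3.14 rad.
- **Carriage:** It moved about 25 mm by the camera depth readings and stopped hard. Raising the push from 7 to 15 N moved it only about 0.2 mm further. In the last top view the board is in the test head.
- **Home travel:** I could not read the carriage's travel directly. By camera, its pad stands about 20 mm from the cam's pivot, against the 18 mm expected when home. That difference is about what the cameras can resolve, so the hard stop is my main evidence that it is home.
- **Forces:** The highest wrist reading was about 3 N after the cam moves and about 18 N on the carriage. These were read at the end of each move, so brief peaks in between would not show.
- **Loose parts:** In the last picture the jar, memory module and screwdriver look unmoved. The networks placed the jar and module within about 4 mm of the start in the top view. The screwdriver came out about 6 mm off there, and the module about 11 mm off in the side view. I take both as detection scatter, because the arm never came near either one.

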